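# Erect the packing tray and present the bottle vase over it

## Task

Fold the carton tray's three half-raised panels (both long sides and the near end) upright so that it becomes an open box. Then draw the narrow-necked bottle vase out of the sloped rack, turn it to lie level and in line with the tray's length, and finish still holding it steady, centred over the tray and about a hand's breadth (10 cm) above its walls, so that someone can put the wrapping in under it. The walls stay up, and the other pots and things stay where they are.

Things in the scene. Friction and masses are not known exactly. Their poses are not given: they have to be found in the camera images.
- tray: Cardboard tray blank, fixed to the table. Origin: centre of its floor's underside, on the table. Floor 190 mm (its x, length) by 90 mm (its y), 4 mm thick; the far end wall (+x side, 57 mm high) already stands. At yaw 0 its x points away from the robot; yaw varies
- tray_center (a point): centre of the tray's floor, on its upper face, 4 mm above the table
- panel_left (a joint): Angle of the tray's left (+y) panel, 188 mm long, 55 mm high, 3 mm thick: 0 = flat on the table, 1.57 = upright (stop at 1.6). Crease along y = +46.5 mm of the tray, 2 mm above the table. Starts at 0.6 to 1.0; 30 g; its stiff crease stays where it is left; about 1 N at the edge folds it. Push it inward and upward together, from outside, with closed fingers
- panel_right (a joint): Angle of the tray's right (-y) panel, 188 mm long, 55 mm high, 3 mm thick: 0 = flat on the table, 1.57 = upright (stop at 1.6). Crease along y = -46.5 mm of the tray, 2 mm above the table. Starts at 0.6 to 1.0; 30 g; its stiff crease stays where it is left; about 1 N at the edge folds it. Push it inward and upward together, from outside, with closed fingers
- panel_near (a joint): Angle of the tray's near-end (-x) panel, 88 mm wide, 55 mm high, 3 mm thick: 0 = flat on the table, 1.57 = upright (stop at 1.6). Crease along x = -96.5 mm of the tray, 2 mm above the table. Starts at 0.6 to 1.0; 30 g; its stiff crease stays where it is left; about 1 N at the edge folds it. Push it inward and upward together, from outside, with closed fingers
- panel_left_edge (a point): middle of the free edge of the left panel, 55 mm from its crease (52 to 57 mm above the table when upright)
- panel_right_edge (a point): middle of the free edge of the right panel, 55 mm from its crease (52 to 57 mm above the table when upright)
- panel_near_edge (a point): middle of the free edge of the near-end panel, 55 mm from its crease (52 to 57 mm above the table when upright)
- rack: Wooden rack fixed to the table, 130 (x) by 294 (y) by 90 mm high. Origin: on the table, mid-width. Three square pockets 90 mm apart along its y, 48 mm wide, 48 mm deep along their axis, which leans 0.75 rad from vertical to the rack's +x (away from the robot): pots' tops point up and away. Pocket floor centres at rack x = -50, z = 30 mm. Draw pots out along their axis
- vase: The only pot with a narrow neck: clay, 160 mm long, 0.17 to 0.34 kg, in one of the three pockets. Origin: centre of its underside; z along its axis to the mouth. Body 44 mm diameter up to 98 mm from the base, neck 21 mm from 120 mm, lip 28 mm; mass centre about 62 mm. Grasp 65 to 90 mm from the base, closing along the rack's y, tool vertical or tilted towards square to the axis
- vase_mid (a point): point on the vase's axis halfway along it, 80 mm from the base
- beaker_tall: open straight clay beaker, 44 mm diameter, 95 mm tall, standing in one of the other rack pockets; bystander. Origin: centre of its underside, z up its axis
- beaker_short: as beaker_tall but 82 mm tall; bystander
- cup: clay cup, rim 72 mm across, 70 mm tall, far side of the table; bystander. Origin: centre of its underside
- brush: flat brush with a wooden handle, 200 mm long, 20 mm high, lying along x near the robot between tray and rack; bystander. Origin: under its middle
- sanding_block: cork block 70 x 40 x 25 mm; bystander. Origin: centre of its underside
- glaze_jar: closed white jar, 64 mm across, 85 mm tall; bystander. Origin: centre of its underside
- test_disc: clay disc 60 mm across, 12 mm thick, on the far side; bystander. Origin: centre of its underside
- bowl_foot: small waisted clay stand, 52 mm across, 40 mm tall, between tray and rack; bystander. Origin: centre of its underside

How it is judged:
By the outcome, as a careful person would: the job done as asked, in the order asked, and still so for the second after the job is handed in, while the arm keeps its last pose, push and grip.
It also fails if it takes over 72 s, if anything falls off the work surface, if the arm or the gripper's body presses on something with over 40 N, if the wrist force passes 120 N, or if a joint passes its speed limit or range.

## Robot

A 6-joint arm with a two-finger parallel gripper is mounted at the origin on the work surface. World frame = base frame: x ahead of the robot, y to its left, z up, the work surface at z = 0. Lengths are in m, angles in rad, forces in N, time in s.
With the tool pointing down it reaches from about 0.35 to 0.775 m from the base axis. Payload 5.5 kg.
Tool frame: the origin (TCP) lies midway between the tips of the shut fingers; the grasp point (between the pads) lies 19 mm behind it; z points along the fingers, y is the line along which they close (so a half turn about z gives the same grasp; the last joint's range is limited). The gripper opens to 85 mm and grips with 20 to 120 N. Pads are 22 mm wide; open, the fingers measure 114 mm over their backs; the gripper's body (76 mm by 85 mm) begins 54 mm behind the grasp point. The pads swing forward as they close: fully open they stand 13 mm farther back than shut.
Start: joints at [-1.419, 0.313, 0.046, 1.304, 0, 1.431], TCP at [0.165, -0.551, 0.231] pointing down, gripper open.
Joint ranges: [-2.76, 2.76], [-0.86, 1.69], [-1.03, 1.26], [-2.2, 2.34], [-1.47, 1.5], [-3.14, 3.14]. Speed limits (rad/s): [2.57, 2.57, 3.14, 3.14, 3.14, 3.14].

## Interface

Orientations are given as a unit quaternion [w, x, y, z].
In Python, from workcell import get_state, read_camera, camera_info, hand_in, recognise gives the robot as it stands.
- The arm moves only by the tool arm_command, never from a script. Its argument "moves" is one flat list of numbers, 7 for each row, row after row: the opening, from -1 (shut) to 1 (fully open), then the shift along the tool's x, y, z in mm, then the turn, a rotation vector about the tool's x, y, z in rad. A call has 1 to 8 rows; each row shifts and turns the commanded pose from where the row before left it, along the tool's axes as they then stand; what a row does not reach is not made up. A row lasts 1/8 s, in which the tool goes at most 62.5 mm and 10.7 degrees, less where a joint would pass 70% of its speed; a pose out of reach is approached as far as the arm can. A call with a gripper value outside its range is refused whole. The fingers move at their own pace and stop on an object; "newtons" is the grip in N (left out, the last holds). Time passes only in rows, so rows that do not move let the fingers close. It gives the time, the measured TCP pose, the force, the opening and the grip force at its end, in the units of the state.
- get_state(): the state, without advancing time (a new reading comes with each control period).
- read_camera(name): name is "scene" or "top"; returns (picture, depth): 384x512x3 uint8, blue, green, red; 384x512 float32, m along the optical axis (not along the pixel's ray), 0 where there is no reading.
- camera_info(name): a dict with "fovy" (degrees; the focal length in pixels is half the picture's height over the tangent of half this angle, whatever the lens; pixels are square), "cx", "cy" (the principal point, pixels), "k1" (the pictures are not rectified: a ray, as slopes to the right and down, at radius r is drawn at 1 + k1 r^2 times it, then the intrinsics apply), "eye" and "orientation" of the camera in the world. Camera axes: x right, y down, z forward; pixel columns grow to the right and rows downward; lengths in m; the calibration is good to about 2 mm. A picture is of the moment at which its call begins. camera_info takes no time and is no camera call.
- hand_in(): hands the job in; it is judged then, once.
Trained networks look in the newest picture that a camera, given by its name, has taken for a name from the list of things; names that differ only in an ending like _2 or _b are one class to them, and where a whole thing is asked for, a point or a joint stands for the part that bears it (a point fixed in the world has none). Each returns a list of dicts, best first, with "confidence" (0 to 1); they miss things now and then, are a little off and sometimes report something else, mostly with a low value. They report only what shows in the picture. A call takes as long as a camera call.
- recognise(camera, label): "point" ([column, row] in pixels, amid what is visible of it).
The state is a dict: "clock": time; "joint_pos": joint angles; "qvel": joint speeds; "tau": joint torques, N m; "tcp_pos": TCP position; "orientation": TCP orientation; "wrist_force": force on the tool from outside, world axes, zero at the start; "ft_torque": the same for the moment, N m; "finger_gap": finger opening in m; "grip_force": force on a finger pad.
Only numpy, scipy, OpenCV 4.12 (cv2) and the standard library are available. Lean on these libraries where they do the work, as an engineer would, in place of code of your own. Each camera call takes 0.05 s, during which the arm holds its last target. There are 200 camera calls.

## Working session

There is one attempt and no reset: what is moved stays moved. The work goes in short steps, Python scripts to look and compute and a tool call to move; the robot and the scene stay as the last step left them, time stands still between calls to the robot, and variables do not carry over. Pictures are saved under pics/ and viewed, at most 10 in all, crops included, and the job is handed in when it is done.

Besides the shell and the picture viewer there is one more tool, called in YAML: its name, and indented under it one key for each argument. arm_command: Moves the arm, as the interface text tells. Its arguments: {"type":"object","properties":{"moves":{"type":"array"},"newtons":{"type":"number"}},"required":["moves"]}

```bash
mkdir -p pics; ls; cat > h.py <<'E'
import numpy as np, cv2
from scipy.spatial.transform import Rotation as R
from workcell import *
def rot(q): return R.from_quat([q[1],q[2],q[3],q[0]])
def K(n):
    c=camera_info(n); f=192/np.tan(np.radians(c["fovy"])/2); return c,f
def rays(n,uv):
    c,f=K(n); d=(np.atleast_2d(uv).astype(float)-[c["cx"],c["cy"]])/f; s=d.copy()
    for _ in range(20): s=d/(1+c["k1"]*(s**2).sum(1,keepdims=True))
    return c,s
def world(n,uv,z):
    c,s=rays(n,uv); p=np.c_[s,np.ones(len(s))]*np.ravel(z)[:,None]
    return rot(c["orientation"]).apply(p)+c["eye"]
def cloud(n,dep):
    v,u=np.mgrid[:384,:512]; return world(n,np.c_[u.ravel(),v.ravel()],dep.ravel()).reshape(384,512,3)
E
python3 - <<'E'
from h import *
s=get_state(); print(s)
ims=[]
for n in("scene","top"):
    print(camera_info(n)); p,d=read_camera(n); np.savez(n+"0.npz",p=p,d=d); ims.append(p); C=cloud(n,d)
    for l in "tray rack vase beaker_tall beaker_short cup brush sanding_block glaze_jar test_disc bowl_foot panel_left_edge panel_right_edge panel_near_edge".split():
        for r in recognise(n,l)[:2]:
            u,v=map(int,np.round(r["point"])); print(n,l,round(r["confidence"],2),u,v,C[min(v,383),min(u,511)].round(3), d[min(v,383),min(u,511)])
    cv2.imwrite(f"pics/{n}0.png",cv2.resize(p,(800,600)))
E
```

```text
pics
{'clock': 0.0, 'joint_pos': array([-1.41859330e+00,  3.14022582e-01,  4.49770778e-02,  1.30362023e+00,
       -1.12237666e-05,  1.43121722e+00]), 'qvel': array([-0.00153207,  0.00165213, -0.00070867,  0.00051525, -0.00114412,
        0.00025178]), 'tau': array([ 1.26029377e-04, -4.80622065e+01,  2.98534602e+01,  1.92247523e-02,
       -2.69298216e-04, -2.48910588e-06]), 'tcp_pos': array([ 0.16532341, -0.55017627,  0.23039549]), 'orientation': array([-9.34650845e-04,  9.89376328e-01,  1.45374029e-01, -1.15115514e-05]), 'wrist_force': array([ 0.04667115, -0.71460116, -0.51368618]), 'ft_torque': array([ 0.02904568, -0.00227325, -0.00073706]), 'grip_force': 0.0, 'finger_gap': 0.08543029425433417}
{'fovy': 55.28320349695541, 'cx': 259.05478400056575, 'cy': 191.67403095788393, 'k1': -0.050452360595279654, 'eye': array([1.12833902, 0.29771278, 0.81340376]), 'orientation': array([-0.16168599,  0.44185985,  0.83226707, -0.29317066])}
scene tray 0.62 359 230 [0.535 0.228 0.002] 0.96652967
scene tray 0.47 151 186 [ 0.768 -0.279  0.071] 0.9655974
scene rack 0.71 222 152 [ 0.511 -0.246  0.00
[... 1857 characters left out ...]
032 0.005] 0.92891604
top brush 0.84 260 263 [ 0.419 -0.019  0.018] 0.890081
top sanding_block 0.57 283 131 [ 0.754 -0.086  0.026] 0.9035629
top sanding_block 0.44 359 213 [ 0.538 -0.25   0.109] 0.80731994
top glaze_jar 0.92 367 126 [ 0.748 -0.286  0.085] 0.8442289
top test_disc 0.71 247 149 [0.712 0.007 0.012] 0.91436577
top test_disc 0.65 393 213 [ 0.536 -0.335  0.098] 0.81810576
top bowl_foot 0.7 268 179 [ 0.629 -0.044  0.041] 0.880832
top panel_left_edge 0.68 140 209 [0.562 0.288 0.016] 0.9013077
top panel_left_edge 0.42 321 215 [ 0.536 -0.16   0.116] 0.7999581
top panel_right_edge 0.75 189 210 [0.557 0.158 0.026] 0.89078957
top panel_near_edge 0.82 165 255 [0.444 0.221 0.026] 0.88393164
```

View pics/top0.png

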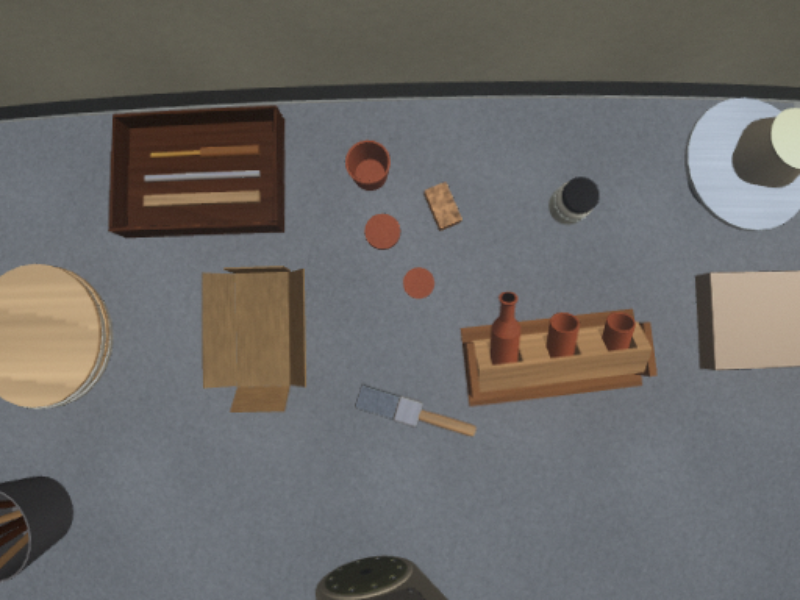

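View pics/scene0.png

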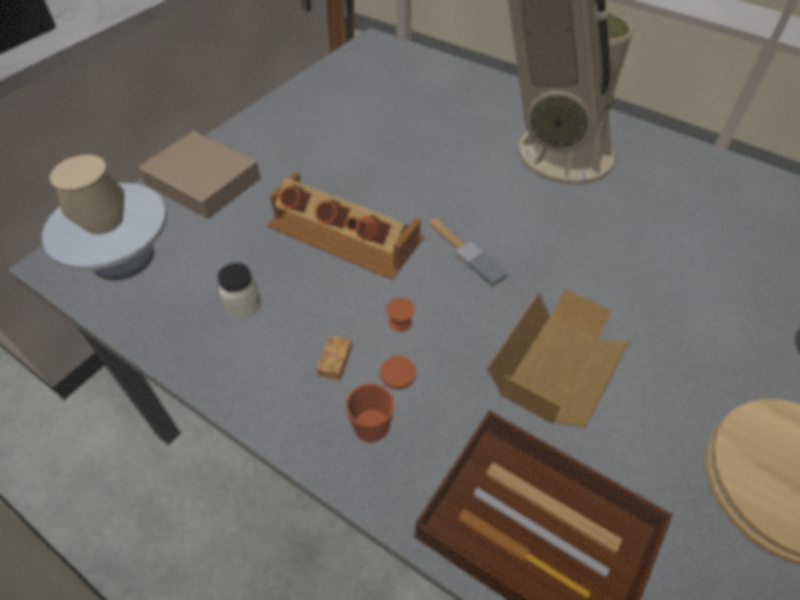

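The top view shows the tray at about (250,335), with the low left panel on the left and the near panel at the bottom. The vase is in the rack's left pocket at (507,330), the beakers are in the other two, and the brush lies between tray and rack. The scene view agrees.

Next I fit models to both depth clouds.

```bash
cat > fit.py <<'E'
from h import *
from scipy.optimize import least_squares
def rectd(P,o,u,v,a,b):  # rect centre-line start o, u half-length a, v from 0..b
    q=P-o; x=q@u; y=q@v; n=np.cross(u,v); 
    return np.sqrt(np.maximum(abs(x)-a,0)**2+np.maximum(np.maximum(-y,y-b),0)**2+(q@n)**2)
def trayfit(tag,ini):
    out={}
    Ps=[]
    for n in("scene","top"):
        z=np.load(n+tag+".npz"); C=cloud(n,z["d"]); p=z["p"].astype(int)
        c=C.reshape(-1,3); B=p.reshape(-1,3)
        m=(z["d"].ravel()>0)&(abs(c[:,0]-.545)<.17)&(abs(c[:,1]-.228)<.13)&(B[:,2]-B[:,0]>25)&(c[:,2]<.065)
        Ps.append(c[m]); 
    def res(t,P):
        x,y,w,l,r,nr=t; Q=(P-[x,y,0])@R.from_euler("z",w).as_matrix()
        e=np.eye(3); X,Y,Z=e
        ds=[rectd(Q,np.array([-.095,0,.004]),Y,X,.045,.19),
            rectd(Q,np.array([.0965,0,.002]),Y,Z,.045,.055),
            rectd(Q,np.array([0,.0465,.002]),X,np.cos(l)*Y+np.sin(l)*Z,.094,.055),
            rectd(Q,np.array([0,-.0465,.002]),X,-np.cos(r)*Y+np.sin(r)*Z,.094,.055),
            rectd(Q,np.array([-.0965,0,.002]),Y,-np.cos(nr)*X+np.sin(nr)*Z,.044,.055)]
        return np.min(ds,0)
    for nm,P in (("scene",Ps[0]),("top",Ps[1]),("both",np.vstack(Ps))):
        s=least_squares(res,ini,args=(P,),loss="soft_l1",f_scale=.002,x_scale=[.01,.01,.05,.1,.1,.1])
        print(nm,len(P),s.x.round(4),"med res",np.median(abs(s.fun)).round(4))
    return s.x
if __name__=="__main__":
    trayfit("0",[.548,.228,0,.6,1,.8])
    Ps=[]
    for n in("scene","top"):
        z=np.load(n+"0.npz"); C=cloud(n,z["d"]).reshape(-1,3); B=z["p"].reshape(-1,3).astype(int)
        m=(abs(C[:,0]-.55)<.09)&(abs(C[:,1]+.158)<.032)&(C[:,2]>.05)&(B[:,2]-B[:,1]>45)&(B[:,1]-B[:,0]<25)
        Ps.append(C[m])
    prof=np.array([[0,0],[0,.022],[.098,.022],[.120,.0105],[.150,.0105],[.152,.014],[.16,.014]])
    def res(t,P):
        x,y,z,yaw,lean=t; a=np.array([np.sin(lean)*np.cos(yaw),np.sin(lean)*np.sin(yaw),np.cos(lean)])
        q=P-[x,y,z]; s=q@a; r=np.linalg.norm(q-np.outer(s,a),axis=1); k=np.c_[s,r]
        d=[]
        for A,Bq in zip(prof[:-1],prof[1:]):
            e=Bq-A; u=np.clip((k-A)@e/(e@e),0,1); d.append(np.linalg.norm(k-A-u[:,None]*e,axis=1))
        return np.min(d,0)
    for nm,P in (("scene",Ps[0]),("top",Ps[1]),("both",np.vstack(Ps))):
        s=least_squares(res,[.48,-.16,.04,.08,.75],args=(P,),loss="soft_l1",f_scale=.002)
        x,y,zz,yaw,l=s.x; a=np.array([np.sin(l)*np.cos(yaw),np.sin(l)*np.sin(yaw),np.cos(l)])
        print("vase",nm,len(P),s.x.round(4),"mid",(s.x[:3]+.08*a).round(4),np.median(s.fun).round(4))
    # rack yaw: top face points; surroundings heights
    z=np.load("top0.npz"); C=cloud("top",z["d"])
    for uv in [(45,215),(66,215),(60,260),(130,130),(73,150),(260,262),(240,257),(300,276),(268,181)]: print(uv,C[uv[1],uv[0]].round(3))
    c=C.reshape(-1,3); m=(abs(c[:,2]-.09)<.006)&(abs(c[:,0]-.5)<.12)&(c[:,1]<-.08)&(c[:,1]>-.42); print("rack z~.09 bounds",c[m].min(0),c[m].max(0),m.sum())
E
python3 fit.py
```

```text
scene 4874 [0.5573 0.2182 0.002  0.6433 0.987  0.9052] med res 0.001
top 5405 [0.5589 0.2193 0.0013 0.6477 0.9675 0.9163] med res 0.0011
both 10279 [0.5576 0.2188 0.0015 0.6456 0.9761 0.9202] med res 0.0011
vase scene 37 [ 0.4893 -0.1778  0.0322  0.1101  0.7017] mid [ 0.5406 -0.1721  0.0933] 0.0009
vase top 331 [ 0.4817 -0.1716  0.0299  0.0543  0.7528] mid [ 0.5363 -0.1687  0.0883] 0.0007
vase both 368 [ 0.4818 -0.1713  0.0302  0.0531  0.7529] mid [ 0.5365 -0.1684  0.0886] 0.0008
(45, 215) [0.551 0.53  0.046]
(66, 215) [0.551 0.479 0.033]
(60, 260) [0.431 0.515 0.001]
(130, 130) [0.772 0.317 0.011]
(73, 150) [ 0.727  0.481 -0.001]
(260, 262) [ 0.421 -0.019  0.02 ]
(240, 257) [0.435 0.032 0.015]
(300, 276) [ 0.383 -0.119  0.021]
(268, 181) [ 0.624 -0.044  0.039]
rack z~.09 bounds [ 0.48289706 -0.396085    0.08400465] [ 0.5694549  -0.12846493  0.09599469] 602
```

arm_command:
  moves: [-1,0,0,0,0,0,-0.178,-1,0,0,0,0,0,-0.178,-1,0,0,0,0,0,-0.178,-1,0,0,0,0,0,-0.178,-1,0,0,0,0,0,-0.178,-1,0,0,0,0,0,-0.178,-1,0,0,0,0,0,-0.178,-1,0,0,0,0,0,-0.178]
  newtons: 60

```text
clock: 2.5
tcp_pos: [0.1654, -0.5507, 0.2313]
orientation: [0.0, 0.652, 0.758, -0.0]
wrist_force: [-0.6, 0.5, 0.4]
finger_gap: -0.0
grip_force: 0.0
```

```bash
python3 - <<'E'
from h import *
z=np.load("top0.npz"); C=cloud("top",z["d"]); c=C.reshape(-1,3)
yaw=.053; b=np.array([.4818,-.1713]); o=b+.05*np.array([np.cos(yaw),np.sin(yaw)])
q=(c[:,:2]-o)@np.array([[np.cos(yaw),-np.sin(yaw)],[np.sin(yaw),np.cos(yaw)]])
for lo,hi in((-.055,-.035),(.025,.05),(-.02,.02)):
    print(lo,hi)
    for x in np.arange(-.08,.09,.01):
        m=(abs(q[:,0]-x)<.005)&(q[:,1]>lo)&(q[:,1]<hi)
        if m.sum(): print(round(x,2),np.percentile(c[m,2],[5,50,95]).round(3),m.sum())
E
```

```text
-0.055 -0.035
-0.08 [0.005 0.007 0.047] 17
-0.07 [0.048 0.054 0.059] 27
-0.06 [0.06  0.065 0.071] 30
-0.05 [0.072 0.076 0.082] 30
-0.04 [0.08  0.084 0.088] 34
-0.03 [0.072 0.077 0.083] 39
-0.02 [0.063 0.067 0.073] 34
-0.01 [0.055 0.06  0.063] 33
-0.0 [0.046 0.05  0.055] 34
0.01 [0.004 0.007 0.008] 20
0.02 [0.005 0.006 0.008] 23
0.03 [-0.002  0.001  0.004] 24
0.04 [-0.002  0.     0.003] 22
0.05 [-0.003 -0.001  0.003] 23
0.06 [-0.002  0.     0.001] 19
0.07 [-0.003  0.     0.002] 20
0.08 [-0.003 -0.     0.003] 28
0.025 0.05
-0.08 [0.047 0.065 0.068] 27
-0.07 [0.053 0.061 0.067] 39
-0.06 [0.065 0.067 0.071] 39
-0.05 [0.065 0.076 0.085] 45
-0.04 [0.065 0.081 0.087] 53
-0.03 [0.063 0.073 0.079] 44
-0.02 [0.062 0.066 0.072] 43
-0.01 [0.052 0.058 0.067] 42
-0.0 [0.005 0.045 0.067] 44
0.01 [0.003 0.006 0.008] 34
0.02 [-0.001  0.005  0.008] 35
0.03 [-0.003 -0.     0.003] 37
0.04 [-0.002 -0.     0.002] 37
0.05 [-0.003  0.     0.002] 38
0.06 [-0.003  0.     0.003] 35
0.07 [-0.003 -0.     0.002] 35
0.08 [-0.004 -0.     0.002] 38
-0.02 0.02
-0.08 [0.007 0.048 0.052] 33
-0.07 [0.05  0.057 0.061] 58
-0.06 [0.061 0.067 0.072] 63
-0.05 [0.073 0.078 0.083] 63
-0.04 [0.066 0.084 0.088] 76
-0.03 [0.065 0.079 0.086] 66
-0.02 [0.067 0.09  0.097] 72
-0.01 [0.044 0.099 0.107] 81
-0.0 [0.018 0.111 0.118] 87
0.01 [0.005 0.113 0.121] 105
0.02 [0.004 0.115 0.124] 98
0.03 [-0.002  0.115  0.133] 89
0.04 [-0.002  0.124  0.144] 93
0.05 [-0.002  0.003  0.156] 93
0.06 [-0.002  0.002  0.15 ] 99
0.07 [-0.002 -0.     0.14 ] 57
0.08 [-0.003  0.     0.003] 59
```

arm_command:
  moves: [-1,0,0,0,0,0,-0.178,-1,0,0,0,0,0,-0.178,-1,0,0,0,0,0,-0.178,-1,0,0,0,0,0,-0.178,-1,0,0,0,0,0,-0.178,-1,0,0,0,0,0,-0.178,-1,0,0,0,0,0,-0.178,-1,0,0,0,0,0,-0.178]

```text
clock: 3.5
tcp_pos: [0.1654, -0.5507, 0.2313]
orientation: [0.0, -0.002, 1.0, -0.0]
wrist_force: [0.7, 0.1, 0.1]
finger_gap: 0.0003
grip_force: 0.0
```

arm_command:
  moves: [-1,-36.5,35.8,0,0,0,0,-1,-36.5,35.8,0,0,0,0,-1,-36.5,35.8,0,0,0,0,-1,-36.5,35.8,0,0,0,0,-1,-36.5,35.8,0,0,0,0,-1,-36.5,35.8,0,0,0,0,-1,-36.5,35.8,0,0,0,0,-1,0,50,0,0,0,0]

```text
clock: 4.5
tcp_pos: [0.4237, -0.2499, 0.231]
orientation: [0.001, 0.0, 1.0, -0.0]
wrist_force: [0.3, 0.3, 0.2]
finger_gap: -0.0002
grip_force: 0.0
```

arm_command:
  moves: [-1,0,50,0,0,0,0,-1,0,50,0,0,0,0,-1,0,50,0,0,0,0,-1,0,50,0,0,0,0,-1,0,50,0,0,0,0,-1,0,50,0,0,0,0,-1,0,50,0,0,0,0,-1,0,50,0,0,0,0]

```text
clock: 5.5
tcp_pos: [0.4221, 0.1511, 0.2316]
orientation: [0.0, 0.001, 1.0, 0.0]
wrist_force: [0.8, 0.4, -0.7]
finger_gap: 0.0001
grip_force: 0.0
```

arm_command:
  moves: [-1,13.5,34,0,0,0,0,-1,13.5,34,0,0,0,0,-1,0,0,52,0,0,0,-1,0,0,52,0,0,0,-1,0,0,52,0,0,0,-1,0,0,40,0,0,0,-1,0,0,15,0,0,0,-1,0,0,0,0,0,0]

```text
clock: 6.5
tcp_pos: [0.3942, 0.217, 0.0192]
orientation: [-0.001, 0.001, 1.0, -0.0]
wrist_force: [-0.1, -0.5, -0.5]
finger_gap: 0.0001
grip_force: 0.0
```

arm_command:
  moves: [-1,-8,0,0,0,0,0,-1,-8,0,0,0,0,0,-1,-6,0,-3,0,0,0,-1,-6,0,-3,0,0,0,-1,-6,0,-3,0,0,0,-1,-6,0,-2,0,0,0,-1,-6,0,-2,0,0,0,-1,-4,0,-1,0,0,0]

```text
clock: 7.5
tcp_pos: [0.4458, 0.2173, 0.0343]
orientation: [0.0, 0.001, 1.0, -0.0]
wrist_force: [-0.1, -0.5, -1.0]
finger_gap: 0.0
grip_force: 0.3
```

Push on in small steps until contact with the stop shows.

arm_command:
  moves: [-1,-1.5,0,0,0,0,0,-1,-1.5,0,0,0,0,0,-1,0,0,0,0,0,0]

```text
clock: 7.88
tcp_pos: [0.4483, 0.2173, 0.0342]
orientation: [0.0, 0.001, 1.0, -0.0]
wrist_force: [0.5, 0.0, -0.3]
finger_gap: 0.0
grip_force: 0.0
```

```bash
python3 - <<'E'
from h import *
for n in("scene","top"):
    p,d=read_camera(n); np.savez(n+"1.npz",p=p,d=d)
    if n=="scene": cv2.imwrite("pics/s1.png",cv2.resize(p[120:320,250:512],(786,600)))
from fit import trayfit
trayfit("1",[.5576,.2188,.0015,.646,.976,1.5])
E
```

```text
scene 4646 [0.5573 0.2182 0.0031 0.6453 0.9845 1.5583] med res 0.001
top 4748 [5.5750e-01 2.1950e-01 1.6000e-03 6.4930e-01 9.6520e-01 1.6156e+00] med res 0.001
both 9394 [0.5573 0.2188 0.0026 0.6459 0.9762 1.5665] med res 0.001
```

View pics/s1.png

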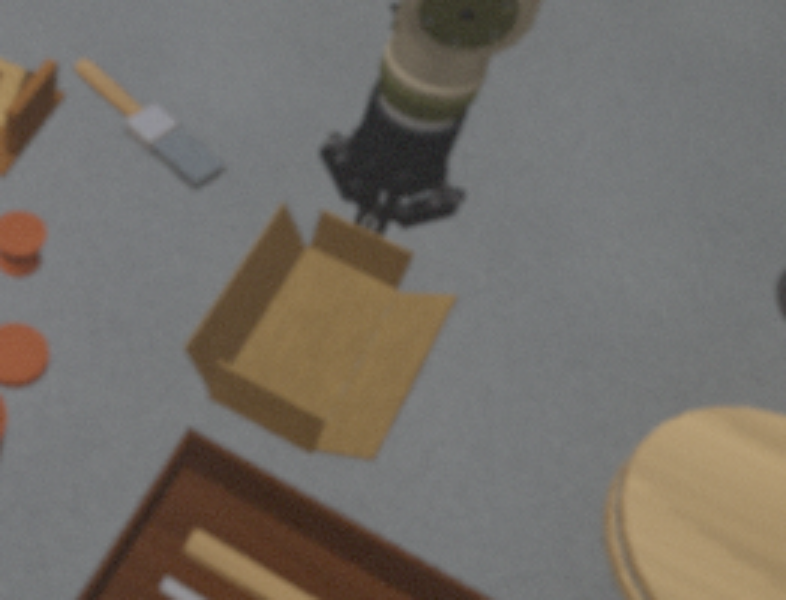

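Near panel fits at 1.57 (upright behind the fingers in the crop at about (365,240)). Now the left panel.

arm_command:
  moves: [-1,-0.8,0,0,0,0,0,-1,30,0,0,0,0,0,-1,0,0,-45,0,0,0,-1,0,0,-45,0,0,0,-1,-35,32,0,0,0,0,-1,-35,32,0,0,0,0,-1,-35,32,0,0,0,0,-1,-35,32,0,0,0,0]

```text
clock: 8.98
tcp_pos: [0.5605, 0.3462, 0.1243]
orientation: [0.0, 0.001, 1.0, 0.0]
wrist_force: [0.9, -0.0, -0.1]
finger_gap: 0.0
grip_force: 0.0
```

arm_command:
  moves: [-1,0,0,50,0,0,0,-1,0,0,40,0,0,0,-1,0,0,16,0,0,0,-1,0,0,0,0,0,0,-1,0,-8,0,0,0,0,-1,0,-6,-1,0,0,0,-1,0,-6,-2,0,0,0,-1,0,-6,-3,0,0,0]

```text
clock: 9.98
tcp_pos: [0.56, 0.3208, 0.026]
orientation: [0.001, 0.001, 1.0, 0.003]
wrist_force: [-1.7, 10.1, 5.9]
finger_gap: -0.0004
grip_force: 5.7
```

arm_command:
  moves: [-1,0,-6,-4,0,0,0,-1,0,-6,-3,0,0,0,-1,0,-6,-3,0,0,0,-1,0,-6,-2,0,0,0,-1,0,-5,-1,0,0,0,-1,0,-4,0,0,0,0,-1,0,-3,0,0,0,0,-1,0,0,0,0,0,0]

```text
clock: 10.98
tcp_pos: [0.5589, 0.2825, 0.0367]
orientation: [-0.001, 0.001, 1.0, -0.0]
wrist_force: [0.4, 1.1, 0.1]
finger_gap: -0.0001
grip_force: 0.0
```

```bash
python3 - <<'E'
from h import *
for n in("scene","top"):
    p,d=read_camera(n); np.savez(n+"1.npz",p=p,d=d)
    if n=="scene": cv2.imwrite("pics/s2.png",cv2.resize(p[120:320,250:512],(786,600)))
from fit import trayfit
trayfit("1",[.5576,.2188,.0015,1.4,.976,1.57])
E
```

```text
scene 3106 [ 5.5730e-01  2.1960e-01 -7.0000e-04  1.5492e+00  9.5790e-01  1.5799e+00] med res 0.0009
top 3890 [5.5760e-01 2.1900e-01 1.0000e-04 1.5711e+00 9.7510e-01 1.6268e+00] med res 0.001
both 6996 [ 5.5730e-01  2.1920e-01 -1.0000e-04  1.5704e+00  9.6880e-01  1.5968e+00] med res 0.001
```

arm_command:
  moves: [-1,0,-0.8,0,0,0,0,-1,0,25,0,0,0,0,-1,0,0,-45,0,0,0,-1,0,0,-45,0,0,0,-1,0,-48,0,0,0,0,-1,0,-48,0,0,0,0,-1,0,-48,0,0,0,0,-1,0,-48,0,0,0,0]

```text
clock: 12.08
tcp_pos: [0.5592, 0.1153, 0.1275]
orientation: [0.0, 0.0, 1.0, 0.0]
wrist_force: [1.3, -0.7, 0.1]
finger_gap: 0.0001
grip_force: 0.0
```

arm_command:
  moves: [-1,0,0,50,0,0,0,-1,0,0,40,0,0,0,-1,0,0,14,0,0,0,-1,0,0,0,0,0,0,-1,0,6,0,0,0,0,-1,0,6,-1,0,0,0,-1,0,5,-2,0,0,0,-1,0,5,-3,0,0,0]

```text
clock: 13.08
tcp_pos: [0.5593, 0.1378, 0.03]
orientation: [0.0, 0.001, 1.0, 0.0]
wrist_force: [0.2, -1.1, 0.1]
finger_gap: -0.0
grip_force: 0.3
```

arm_command:
  moves: [-1,0,5,-3,0,0,0,-1,0,5,-2,0,0,0,-1,0,4,-1,0,0,0,-1,0,3,0,0,0,0,-1,0,2,0,0,0,0,-1,0,0,0,0,0,0]

```text
clock: 13.82
tcp_pos: [0.5589, 0.1565, 0.0352]
orientation: [-0.0, 0.001, 1.0, 0.0]
wrist_force: [0.7, -0.4, -0.6]
finger_gap: 0.0002
grip_force: 0.0
```

```bash
python3 - <<'E'
from h import *
for n in("scene","top"):
    p,d=read_camera(n); np.savez(n+"1.npz",p=p,d=d)
    if n=="scene": cv2.imwrite("pics/s3.png",cv2.resize(p[120:320,250:512],(786,600)))
from fit import trayfit
trayfit("1",[.5576,.2188,.0015,1.57,1.5,1.57])
E
```

```text
scene 2657 [0.5572 0.2195 0.0045 1.5527 1.5515 1.579 ] med res 0.0009
top 584 [5.5740e-01 2.1730e-01 1.1000e-03 3.1551e+00 1.5896e+00 1.6376e+00] med res 0.0007
both 3241 [0.5572 0.2183 0.0042 1.5309 1.5732 1.585 ] med res 0.0009
```

View pics/s3.png

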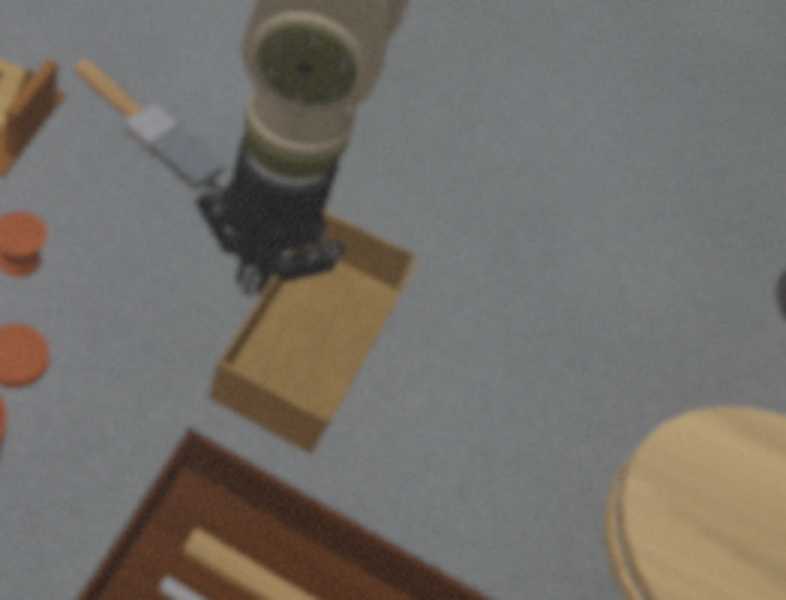

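The crop shows an open box with all four walls standing (left edge near (410,255)–(315,450)). Fit angles are all about 1.55 to 1.58. Now to the vase.

arm_command:
  moves: [-1,0,-25,0,0,0,0,-1,0,0,-60,0,0,0,-1,0,0,-60,0,0,0,-1,0,0,-60,0,0,0,0,13.2,-43.4,0,0,0,0,0,13.2,-43.4,0,0,0,0,0,13.2,-43.4,0,0,0,0,0,13.2,-43.4,0,0,0,0]

```text
clock: 14.92
tcp_pos: [0.5053, -0.0434, 0.2154]
orientation: [0.0, 0.001, 1.0, -0.0]
wrist_force: [-0.1, 0.0, 0.2]
finger_gap: 0.0423
grip_force: 0.0
```

arm_command:
  moves: [0.5,13.2,-43.4,0,0,0,-0.053,0.5,13.2,-43.4,0,0,0,0,0.5,13.2,-43.4,0,0,0,0,0.5,0,0,57,0,0,0,0.5,0,0,0,0,-0.175,0,0.5,0,0,0,0,-0.175,0,0.5,0,0,0,0,-0.175,0,0.5,0,0,0,0,-0.175,0]

```text
clock: 15.92
tcp_pos: [0.4706, -0.1737, 0.1593]
orientation: [0.346, -0.025, 0.938, 0.008]
wrist_force: [0.1, -0.8, 0.0]
finger_gap: 0.0642
grip_force: 0.0
```

```bash
python3 - <<'E'
from h import *
for n in("scene","top"):
    p,d=read_camera(n); np.savez(n+"1.npz",p=p,d=d)
from fit import trayfit
trayfit("1",[.5576,.2188,.0015,1.57,1.57,1.57])
s=get_state(); Rt=rot(s["orientation"]); print(s["tcp_pos"],s["finger_gap"],Rt.as_matrix().round(3))
a=np.array([.6828,.0362,.7296]); p=np.array([.4818,-.1713,.0302])+.072*a
print("to go tool mm",1e3*(Rt.inv().apply(p-s["tcp_pos"])+[0,0,.021]),"axis in tool",Rt.inv().apply(a).round(3))
cv2.imwrite("pics/g4.png",np.hstack([cv2.resize(np.load(n+"1.npz")["p"],None,fx=1.5,fy=1.5)[y:y+450,x:x+400] for n,x,y in(("scene",120,20),("top",300,100))]))
E
```

```text
scene 2927 [0.5573 0.2195 0.0027 1.5522 1.5576 1.5777] med res 0.0009
top 3332 [ 5.5760e-01  2.1700e-01 -4.0000e-04  1.5229e+00  1.5981e+00  1.6273e+00] med res 0.0008
both 6259 [5.5730e-01 2.1730e-01 4.0000e-04 1.5274e+00 1.5969e+00 1.5901e+00] med res 0.0009
[ 0.46479279 -0.16958152  0.15250436] 0.06381668616985077 [[-0.768 -0.048  0.639]
 [-0.032  0.999  0.036]
 [-0.64   0.008 -0.769]]
to go tool mm [ -6.20150298  -2.79995891 116.92234224] axis in tool [-0.992  0.009 -0.123]
```

View pics/g4.png

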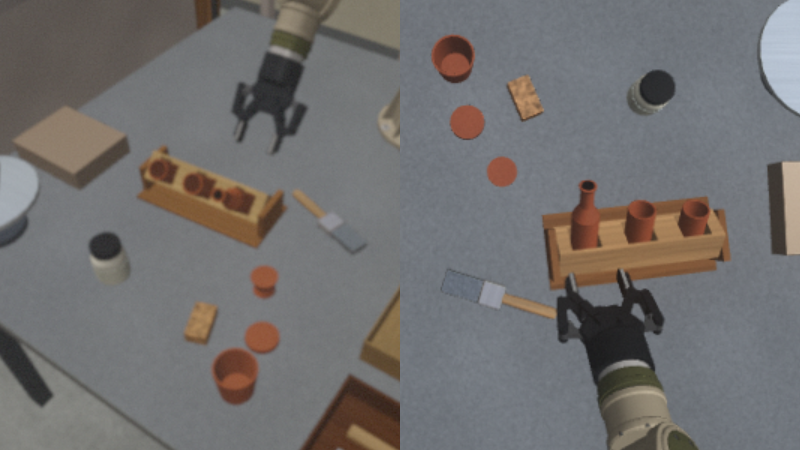

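The picture shows the gripper open behind the rack, with its fingers at crop (570,285) and (625,275), and the vase and everything else in place. Approaching now.

arm_command:
  moves: [0.5,-6,-3,0,0,0,0,0.5,0,0,30,0,0,0,0.5,0,0,30,0,0,0,0.5,0,0,27,0,0,0,0.5,0,0,20,0,0,0,0.5,0,0,10,0,0,0,0.5,0,0,0,0,0,0]

```text
clock: 16.9
tcp_pos: [0.5526, -0.173, 0.0732]
orientation: [0.343, -0.025, 0.939, 0.009]
wrist_force: [-0.5, -0.7, 0.4]
finger_gap: 0.0639
grip_force: 0.0
```

arm_command:
  moves: [-1,0,0,0,0,0,0,-1,0,0,0,0,0,0,-1,0,0,0,0,0,0,-1,0,0,0,0,0,0]
  newtons: 70

```text
clock: 17.4
tcp_pos: [0.5513, -0.1719, 0.0741]
orientation: [0.344, -0.025, 0.939, 0.009]
wrist_force: [2.3, 4.6, 3.3]
finger_gap: 0.0421
grip_force: 70.5
```

```bash
python3 - <<'E'
from h import *
s=get_state(); Rt=rot(s["orientation"]); print(s["tcp_pos"],s["finger_gap"],s["grip_force"],s["wrist_force"],s["joint_pos"].round(2))
a=np.array([.6828,.0362,.7296]); p=np.array([.4818,-.1713,.0302])+.072*a
print("to go tool mm",1e3*(Rt.inv().apply(p-s["tcp_pos"])+[0,0,.021]),"axis in tool",Rt.inv().apply(a).round(3))
E
```

```text
[ 0.55126824 -0.17194485  0.07406171] 0.04205475263607552 70.47282725572586 [2.26447272 4.59402292 3.30570299] [-0.67  0.12 -0.92 -0.04  0.44 -0.59]
to go tool mm [9.74028557 4.31914226 1.38974683] axis in tool [-0.993  0.    -0.115]
```

arm_command:
  moves: [-1,-6,0,-0.7,0,0,0,-1,-12,0,-1.4,0,0,0,-1,-16,0,-1.9,0,0,0,-1,-20,0,-2.3,0,0,0,-1,-20,0,-2.3,0,0,0,-1,-20,0,-2.3,0,0,0,-1,-20,0,-2.3,0,0,0,-1,0,0,0,0,0,0]
  newtons: 90

```text
clock: 18.4
tcp_pos: [0.6321, -0.1695, 0.1597]
orientation: [0.345, -0.025, 0.938, 0.007]
wrist_force: [-0.0, -1.1, -3.0]
finger_gap: 0.0418
grip_force: 91.2
```

```bash
python3 - <<'E'
from h import *
ims=[]
for n in("scene","top"):
    p,d=read_camera(n); np.savez(n+"2.npz",p=p,d=d); ims.append(p)
s=get_state(); Rt=rot(s["orientation"]); print(s["tcp_pos"],s["finger_gap"],s["grip_force"],s["wrist_force"],s["joint_pos"].round(2)); print(Rt.as_matrix().round(3))
cv2.imwrite("pics/g5.png",np.hstack([cv2.resize(p,None,fx=1.5,fy=1.5)[y:y+450,x:x+400] for p,x,y in((ims[0],120,20),(ims[1],300,100))]))
E
```

```text
[ 0.62922443 -0.16837379  0.15626756] 0.04185682185652511 91.20813131332397 [ 0.17938234  0.52901569 -4.10507561] [-0.56  0.1  -0.67  0.19  0.38 -0.49]
[[-0.764 -0.051  0.643]
 [-0.039  0.999  0.033]
 [-0.644 -0.    -0.765]]
```

View pics/g5.png

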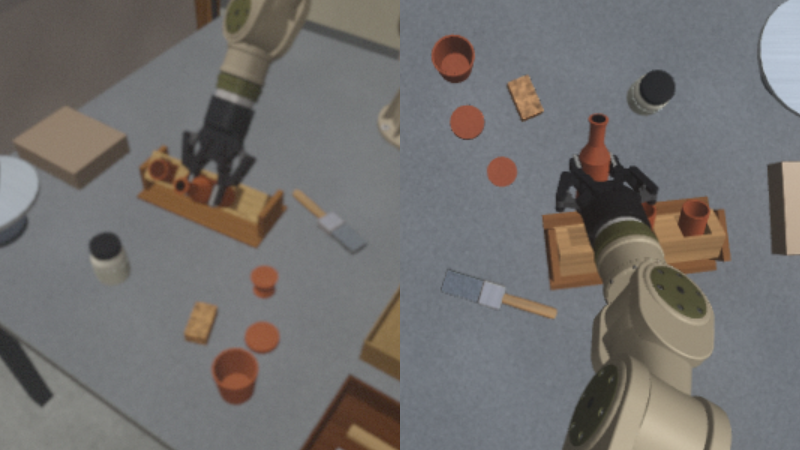

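The top view shows the vase out of its pocket, neck at crop (597,130), and the beakers still in the rack. Lift and level.

arm_command:
  moves: [-1,-32,0,-38,0,0,0,-1,-32,0,-38,0,0,0,-1,0,0,0,0,0.15,0,-1,0,0,0,0,0.15,0,-1,0,0,0,0,0.15,0,-1,0,0,0,0,0.15,0,-1,0,0,0,0,0.15,0,-1,0,0,0,0,0.068,0]

```text
clock: 19.5
tcp_pos: [0.63, -0.1685, 0.2534]
orientation: [-0.061, -0.026, 0.998, -0.001]
wrist_force: [-0.2, -0.7, -3.3]
finger_gap: 0.0416
grip_force: 92.3
```

arm_command:
  moves: [-1,0,0,0,0,0,0,-1,0,0,0,0,0,0]

```text
clock: 19.75
tcp_pos: [0.6291, -0.1686, 0.2549]
orientation: [-0.059, -0.025, 0.998, -0.001]
wrist_force: [-0.1, 0.5, -2.7]
finger_gap: 0.0414
grip_force: 92.2
```

```bash
python3 - <<'E'
from h import *
s=get_state(); Rt=rot(s["orientation"]); print(s["tcp_pos"],s["finger_gap"],s["wrist_force"],s["joint_pos"].round(2)); print(Rt.as_matrix().round(3))
ax=Rt.apply([-.993,0,-.115]); print("axis",ax)
t=np.array([.5575,.2188,.25])-(s["tcp_pos"]-.021*Rt.apply([0,0,1])-.002*ax)
print("shift tool mm to above tray",1e3*Rt.inv().apply(t), "tilt tool rotvec:",Rt.inv().apply(np.cross(ax,[1,.0015,0])))
E
```

```text
[ 0.62905849 -0.16859577  0.25493807] 0.041385310888198 [-0.05216995  0.49602064 -2.69012019] [-0.36  0.58  0.5   1.6  -0.05 -0.41]
[[-0.992 -0.051 -0.117]
 [-0.051  0.999 -0.006]
 [ 0.117  0.    -0.993]]
axis [ 0.99834196  0.05081957 -0.00216951]
shift tool mm to above tray [ 48.8384785  390.53143047  31.84075872] tilt tool rotvec: [-0.00567405 -0.00217948  0.04899415]
```

arm_command:
  moves: [-1,6,40,0,0,0,0,-1,6,50,0,0,0,0,-1,6,50,0,0,0,0,-1,6,50,0,0,0,0,-1,6,50,0,0,0,0,-1,6,50,0,0,0,0,-1,6,50,0,0,0,0,-1,6,50,0,0,0,0]

```text
clock: 20.75
tcp_pos: [0.5607, 0.2196, 0.2626]
orientation: [-0.057, -0.025, 0.998, -0.001]
wrist_force: [0.7, 0.1, -3.2]
finger_gap: 0.0417
grip_force: 92.3
```

arm_command:
  moves: [-1,0,0,0,-0.005,0,0.049,-1,0,0,40,0,0,0,-1,0,0,30,0,0,0,-1,0,0,0,0,0,0,-1,0,0,0,0,0,0,-1,0,0,0,0,0,0]

```text
clock: 21.5
tcp_pos: [0.5545, 0.2185, 0.1937]
orientation: [-0.057, -0.001, 0.998, -0.0]
wrist_force: [0.6, -0.1, -2.8]
finger_gap: 0.0421
grip_force: 92.5
```

```bash
cat > look.py <<'E'
from h import *
from scipy.optimize import least_squares
import sys
ims=[];Ps=[]
for n in("scene","top"):
    p,d=read_camera(n); np.savez(n+"3.npz",p=p,d=d); ims.append(p)
    C=cloud(n,d).reshape(-1,3); B=p.reshape(-1,3).astype(int)
    m=(abs(C[:,0]-.5575)<.14)&(abs(C[:,1]-.2188)<.06)&(C[:,2]>.1)&(C[:,2]<.26)&(B[:,2]-B[:,1]>38)&(B[:,1]-B[:,0]<25)
    Ps.append(C[m])
s=get_state(); Rt=rot(s["orientation"]); print(s["clock"],s["tcp_pos"],s["finger_gap"],s["grip_force"],s["wrist_force"]); print(Rt.as_matrix().round(3))
prof=np.array([[0,0],[0,.022],[.098,.022],[.120,.0105],[.150,.0105],[.152,.014],[.16,.014]])
def ax(yaw,el): return np.array([np.cos(el)*np.cos(yaw),np.cos(el)*np.sin(yaw),np.sin(el)])
def res(t,P):
    a=ax(*t[3:]); q=P-t[:3]; s=q@a+.08; r=np.linalg.norm(q-np.outer(q@a,a),axis=1); k=np.c_[s,r]; d=[]
    for A,Bq in zip(prof[:-1],prof[1:]):
        e=Bq-A; u=np.clip((k-A)@e/(e@e),0,1); d.append(np.linalg.norm(k-A-u[:,None]*e,axis=1))
    return np.min(d,0)
for nm,P in (("scene",Ps[0]),("top",Ps[1]),("both",np.vstack(Ps))):
    if len(P)<20: print(nm,len(P)); continue
    f=least_squares(res,[.5575,.2188,s["tcp_pos"][2]+.02,0,0],args=(P,),loss="soft_l1",f_scale=.002)
    print(nm,len(P),"mid yaw elev",f.x.round(4),np.median(f.fun).round(4))
print("shift tool mm",1e3*Rt.inv().apply(np.array([.5575,.2188,.178])-f.x[:3]),"turn",Rt.inv().apply(np.cross(ax(*f.x[3:]),[1,.0015,0])).round(3))
cv2.imwrite(f"pics/{sys.argv[1]}.png",np.hstack([cv2.resize(p,None,fx=1.5,fy=1.5)[y:y+450,x:x+400] for p,x,y in((ims[0],330,100),(ims[1],50,100))]))
E
python3 look.py g6
```

```text
21.6 [0.55428376 0.2185676  0.1930551 ] 0.041979737873300366 92.47319340705872 [ 0.93821094  0.33925687 -3.83652814]
[[-0.993 -0.002 -0.115]
 [-0.002  1.    -0.   ]
 [ 0.115 -0.    -0.993]]
scene 164 mid yaw elev [ 5.540e-01  2.182e-01  2.141e-01 -3.000e-04 -4.310e-02] 0.0005
top 979 mid yaw elev [ 5.568e-01  2.190e-01  2.122e-01 -2.000e-04 -2.350e-02] 0.0007
both 1143 mid yaw elev [ 0.5556  0.2189  0.2123 -0.0028 -0.0231] 0.0007
shift tool mm [-5.80130048 -0.04635037 33.90002673] turn [ 0.001 -0.023 -0.004]
```

View pics/g6.png

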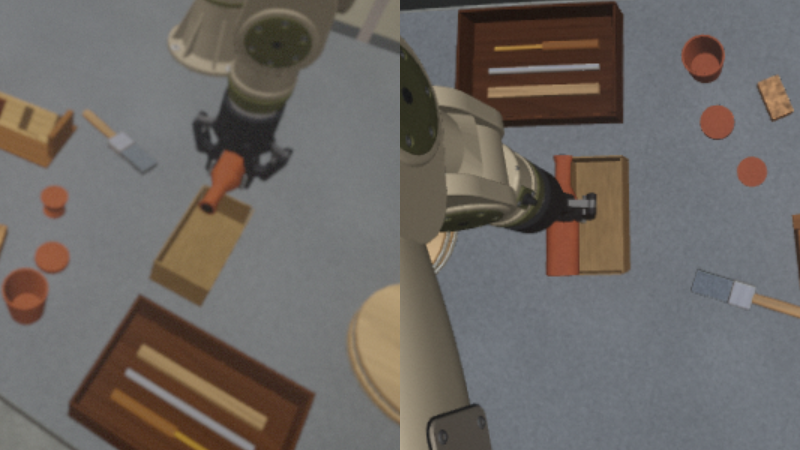

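The vase lies level over the tray, mouth away (scene crop (208,205)), and the walls are up. Final small correction and descent.

arm_command:
  moves: [-1,-3,0,10,0,-0.012,0,-1,-3,0,14,0,-0.011,0,-1,0,0,10,0,0,0,-1,0,0,0,0,0,0,-1,0,0,0,0,0,0,-1,0,0,0,0,0,0,-1,0,0,0,0,0,0,-1,0,0,0,0,0,0]

```text
clock: 22.6
tcp_pos: [0.5559, 0.2185, 0.1574]
orientation: [-0.047, -0.001, 0.999, -0.0]
wrist_force: [-1.1, 0.4, -2.9]
finger_gap: 0.0417
grip_force: 92.5
```

```bash
python3 look.py g7; python3 - <<'E'
from h import *
# changes elsewhere in top/scene between start and now are checked by recognised positions
for l in "beaker_tall beaker_short cup brush sanding_block glaze_jar test_disc bowl_foot".split():
    r=recognise("top",l); 
    if r: print(l,round(r[0]["confidence"],2),np.round(r[0]["point"]))
from fit import trayfit
trayfit("3",[.5576,.2188,.0015,1.57,1.57,1.57])
E
```

```text
22.7 [0.55581405 0.21851845 0.15727389] 0.041581399243807216 92.4976909160614 [ 0.01202802 -0.16560481 -4.205854  ]
[[-0.996 -0.002 -0.095]
 [-0.002  1.    -0.001]
 [ 0.095 -0.001 -0.996]]
scene 139 mid yaw elev [ 0.5544  0.2182  0.1782  0.001  -0.0321] 0.0006
top 837 mid yaw elev [ 0.5579  0.2188  0.1763 -0.0019 -0.0074] 0.0007
both 976 mid yaw elev [ 0.5567  0.2187  0.1763 -0.0037 -0.0075] 0.0008
shift tool mm [-0.67213709  0.0591818  -1.76347021] turn [ 0.    -0.007 -0.005]
beaker_tall 0.77 [361. 216.]
beaker_short 0.78 [395. 213.]
cup 0.88 [235. 106.]
brush 0.63 [261. 264.]
sanding_block 0.76 [285. 133.]
glaze_jar 0.79 [365. 128.]
test_disc 0.88 [246. 148.]
bowl_foot 0.86 [267. 179.]
scene 2541 [0.5572 0.2197 0.0016 1.5545 1.552  1.5751] med res 0.0009
top 2150 [5.5760e-01 2.1760e-01 5.0000e-04 8.1503e+00 1.5842e+00 1.6268e+00] med res 0.0009
both 4691 [0.5572 0.2182 0.0018 1.5275 1.5757 1.6042] med res 0.001
```

View pics/g7.png

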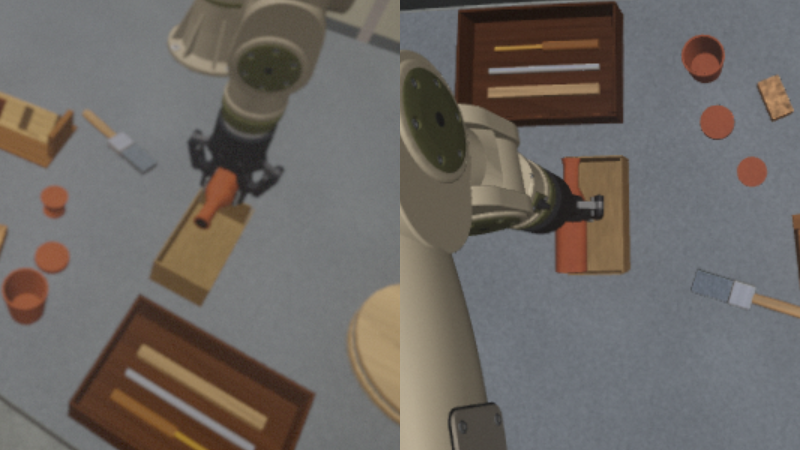

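The vase is centred and level about 10 cm above the standing walls, and the bystanders are where they were.

```bash
python3 -c "from workcell import *; print(hand_in())"
```

```text
the job is handed in; nothing more can be done
None
```

The job is handed in at about 23 s: all three panels stand upright, and the vase is held level and centred over the tray, about 10 cm above the walls; the other pots and things are where they started.

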